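Lift the cleaned bushing with the workshop tongs

ROBOT

A 7-joint arm with a two-finger parallel gripper is mounted at the origin on the work surface. World frame = base frame: x ahead of the robot, y to its left, z up, the work surface at z = 0. Lengths are in m, angles in degrees, forces in N, time in s.
With the tool pointing down it reaches from about 0.35 to 0.9 m from the base axis. Payload 19.9 kg.
Tool frame: the origin (TCP) lies midway between the tips of the shut fingers; the grasp point (between the pads) lies 19 mm behind it (grip_depth is the distance from the TCP to the grasp point, in m); x points along the fingers, z is the direction in which the jaws open and shut, and the axes are right-handed (so a half turn about x gives the same grasp; the last joint's range is limited). The gripper opens to 85 mm and grips with 20 to 120 N. Pads are 22 mm wide; open, the fingers measure 114 mm over their backs; the gripper's body (76 mm by 85 mm) begins 54 mm behind the grasp point. The pads swing forward as they close: fully open they stand 13 mm farther back than shut.
Start: joints at [-65.69, 23.915, -0.59, 92.452, 0.269, 63.638, -3.037], TCP at [0.281, 0.558, 0.231] pointing down, gripper open.
Joint ranges: [-161.28, 161.28], [-22.2, 115.67], [-73.04, 71.86], [3.21, 147.25], [-68.34, 248.33], [10.77, 114.83], [-161.83, 161.83]. Speed limits (degrees/s): [108.29, 108.29, 136.94, 136.94, 172.46, 172.46, 172.46].

INTERFACE

Orientations are given as a 3x3 rotation matrix whose columns are the frame's x, y, z axes.
In Python, from bench import * gives the robot as it stands. The module is installed in compiled form; this text tells all that it offers.
- The arm moves only by the tool carry_out, never from a script. Its argument "rows" is a list that holds one entry, the list of rows, each a list of 7 numbers: the shift along the tool's x, y, z in cm, then the turn, a rotation vector about the tool's x, y, z in degrees, then the opening in per cent of the stroke, from 0 (shut) to 100 (fully open). A call has 1 to 12 rows; each row shifts and turns the pose as measured when the row begins, along the tool's axes as they then stand; what a row does not reach is not made up. A row lasts 1/8 s, in which the tool goes at most 62.5 mm and 10.7 degrees, less where a joint would pass 70% of its speed; a pose out of reach is approached as far as the arm can. A call is refused whole if a number of a shift passes 6.25 or a number of a turn 10.7, either way. A call with a gripper value outside its range is refused whole. The fingers move at their own pace and stop on an object; the grip force is fixed at half the most. Time passes only in rows, so rows that do not move let the fingers close. It gives the time, the measured TCP pose, the force and the opening at its end, in the units of the state.
- get_obs(): the state, without advancing time (a new reading comes with each control period).
- snapshot(name): name is "scene" or "top"; returns a dict with "color" (400x640x3 uint8, blue, green, red), "vertical_fov" (degrees; the focal length in pixels is half the picture's height over the tangent of half this angle, whatever the lens; pixels are square), "cx", "cy" (the principal point, pixels), "R" (3x3) and "t" (3): a world point X has camera coordinates R X + t. Camera axes: x right, y down, z forward; pixel columns grow to the right and rows downward; lengths in m; the calibration is good to about 2 mm. A picture is of the moment at which its call begins. There is no depth.
- sign_off(): hands the job in, once; it reports no verdict.
The state is a dict: "time": time; "qpos": joint angles; "joint_vel": joint speeds; "joint_efforts": joint torques, N m; "tcp_pos": TCP position; "tool_rot": TCP orientation; "ft_force": force on the tool from outside, world axes, zero at the start; "ft_torque": the same for the moment, N m; "grip_width": finger opening in m.
Only numpy, scipy, OpenCV 4.12 (cv2) and the standard library are available. Lean on these libraries where they do the work, as an engineer would, in place of code of your own. Each camera call takes 0.05 s, during which the arm holds its last target.

TASK

The tall bushing drying on one of the two pegs in the tray has just been degreased, so nothing but tongs may touch it: take the spring tongs from their rest, close their jaws on the bushing and lift it off its peg. Finish while still holding the tongs, with the bushing clamped in the jaws and hanging about 10 cm above where it sat, still and touching nothing else. Never touch the bushing with the gripper, and leave the flat bearing on the other peg and everything else on the table where it is.

Things in the scene. Friction and masses are not known exactly. Their poses are not given: they have to be found in the camera images.
- tongs_grip (a point): steel spring tongs, 240 mm long, 140 g, loose, lying level on the rest; the arms open horizontally. Point midway between the two black rubber grips, half-way up, near the centre of mass; x to the jaws, z up. Grips are on the arms' outsides, 42 mm long (x -21 to 21), 24 mm tall (z -12 to 12); 50 mm over both when relaxed, 34 mm when the jaws hold a 30 mm part, 24 mm when fully shut
- tongs_jaws (a point): point midway between the two jaw plates on the tongs' centre line, 125 mm along x from tongs_grip, same axes: the part's centre should be here as the jaws close. Plates 36 mm long (x -18 to 18), 24 mm tall, 4 mm thick. Gap between them 71 mm relaxed, 55 mm with the grips squeezed to 44 mm, 30 mm with the grips at 34 mm
- tongs_left (a joint): angle by which each arm is closed (both mirror): 0 relaxed and open, 0.04 with the grips squeezed to 44 mm, 0.10 closed on a 30 mm part, 0.165 fully shut. The pivot is 80 mm behind the grip point. A spring pushes each grip outward with 9 N relaxed, 12 N at 0.10, so the tongs can be carried half open at about 44 mm over the grips, then squeezed further to clamp the part
- tong_rest: light wooden tong rest, fixed: base plate 160 x 75 x 8 mm, two cross bars 75 mm long, 12 mm thick, tops 39 mm high, at x = -150 and -30 mm. The tongs lie on the bars, grip point at x = -80 mm and 45 mm up, same way round; beside and under the grips is free above the base plate. Origin on the table under the tongs' front part; x to the jaws, z up
- tray: shallow blue drain tray, fixed, 130 (x) by 200 (y) mm, walls 22 mm high. Origin under its centre on the table, z up. Two black pegs stand in it at y = 45 and -45 mm, x = 0: a post 24 mm thick up to 50 mm above the table, on it a 12 mm thick pin up to 64 mm. The tongs fit best pointing along the tray's x axis, away from the robot
- bushing_center (a point): centre, half-way up, of the plain steel bushing to be lifted: a tall sleeve, 30 mm outside, 20 mm bore, 32 mm tall, 45 to 80 g, standing loose on the post of one of the two pegs with the pin in its bore; centre 66 mm above the table. It must rise 14 mm to clear the pin. z is its axis
- bearing_center (a point): centre of the flat steel bearing ring on the other peg: 42 mm outside, 12 mm tall, loose; leave it alone
- tin_mid (a point): aluminium tin, 68 mm diameter, 75 mm tall, standing loose on the table between tray and rest; point on its axis 30 mm up; leave alone
- socket_mid (a point): steel socket, 28 mm diameter, 50 mm tall, standing loose on the table; point on its axis 30 mm up; leave alone
- spanner_grip (a point): steel spanner, 160 mm long, lying flat on the table; point on its handle; leave alone
Not all that is in view belongs to the job. Leave any green look-alike of the part that bears bushing_center alone. There is more than one size of the tray; the one meant has the size given above.

How it is judged (in metres and radians):
On the way, in this order (a step that is already met when the one before it is completed fails the run):
1. the tongs are gripped and lifted off their rest (height (world z) of tongs_grip above 0.065 m and contact force between the fingers and tongs above 2 N and contact force between tongs and tong_rest below 0.05 N), for 0.2 s.
2. the bushing is lifted clear of its peg in the jaws of the tongs (height (world z) of bushing_center above 0.085 m and contact force between the fingers and tongs above 2 N and contact force between tongs and bushing above 1.5 N and distance between bushing_center and tongs_jaws below 0.03 m), for 0.2 s.
At the end, for the whole second after the job is handed in: Gripper holds the tongs (>2 N), bushing clamped in the jaws (>1.5 N, centre within 30 mm of the jaw point), 126 mm or more above the table, under 0.03 m/s; tongs and bushing off tray and rest, robot not touching the bushing; bearing, tin, socket, spanner moved under 30 mm (height (world z) of bushing_center above 0.126 m and contact force between the fingers and tongs above 2 N and contact force between tongs and bushing above 1.5 N and distance between bushing_center and tongs_jaws below 0.03 m and contact force between each of bushing, tongs and tray below 0.05 N and contact force between tongs and tong_rest below 0.05 N and contact force between bushing and the arm below 0.05 N and contact force between bushing and the fingers below 0.05 N and linear speed of bushing below 0.03 m/s and distance of each of bearing_center, tin_mid, socket_mid, spanner_grip from where it was at the start of the episode below 0.03 m); the arm keeps its last pose, push and grip.
It fails at once if the robot's gripper or arm touches the cleaned bushing (contact force between any of the fingers, the arm and bushing above 0.3 N).
It fails at once if the bushing is dropped: it falls off its peg (height (world z) of bushing_center below 0.045 m).
It fails at once if a bystander is disturbed (moved over 30 mm) (distance of any of bearing_center, tin_mid, socket_mid, spanner_grip from where it was at the start of the episode above 0.03 m).
It also fails if it takes over 51 s, if anything falls off the work surface, if the arm or the gripper's body presses on something with over 40 N, if the wrist force passes 120 N, or if a joint passes its speed limit or range.

## Working session

There is one attempt and no reset: what is moved stays moved. The work goes in short steps, Python scripts to look and compute and a tool call to move; the robot and the scene stay as the last step left them, time stands still between calls to the robot, and variables do not carry over. Pictures are saved under pics/ and viewed, and the job is handed in when it is done.

Besides the shell and the picture viewer there is one more tool, called as name([rows], argument=value, ...), one row to a line, values as JSON. carry_out: Moves the arm, as the interface text tells. Its arguments: {"type":"object","properties":{"rows":{"type":"array","items":{"type":"array","items":{"type":"array","items":{"type":"number"}}}}},"required":["rows"]}

```bash
mkdir -p pics; cat > h.py <<'E'
from bench import *
import numpy as np, cv2, pickle
def snap(n,tag):
    s=snapshot(n); cv2.imwrite(f'pics/{tag}.png',s['color']); pickle.dump(s,open(f'{tag}.pkl','wb')); return s
def load(tag): return pickle.load(open(f'{tag}.pkl','rb'))
def ray(s,u,v):
    f=s['color'].shape[0]/2/np.tan(np.radians(s['vertical_fov']/2))
    d=np.array([(u-s['cx'])/f,(v-s['cy'])/f,1]);R=np.array(s['R']);t=np.array(s['t'])
    return -R.T@t, R.T@d
def onz(s,u,v,z):
    o,d=ray(s,u,v); return o+d*(z-o[2])/d[2]
def proj(s,X):
    f=s['color'].shape[0]/2/np.tan(np.radians(s['vertical_fov']/2))
    c=np.array(s['R'])@np.array(X)+np.array(s['t']); return f*c[0]/c[2]+s['cx'],f*c[1]/c[2]+s['cy']
E
python3 - <<'E'
from h import *
for n in('scene','top'):
    s=snap(n,n+'0'); print(n,s['vertical_fov'],s['cx'],s['cy'],-np.array(s['R']).T@s['t'],np.round(s['R'],2).tolist())
o=get_obs();print(o)
E
```

```text
scene 56.689201526066505 316.0038573429251 198.760257447996 [1.10640801 0.65957545 0.75376794] [[-0.77, 0.63, -0.02], [0.41, 0.47, -0.78], [-0.49, -0.62, -0.62]]
top 45.80999086471487 321.81251312535005 204.21885891106305 [0.48227934 0.0050174  1.26143146] [[-0.02, -1.0, 0.02], [-1.0, 0.01, -0.09], [0.09, -0.02, -1.0]]
{'time': 0.1, 'qpos': array([-65.68871961,  23.94678977,  -0.58965709,  92.4806164 ,
         0.27009736,  63.63821394,  -3.03778998]), 'joint_vel': array([ 0.0201251 , -0.03204643,  0.01533328, -0.10187281, -0.0616209 ,
       -0.0491145 , -0.02686945]), 'joint_efforts': array([ 1.48762716e-03, -8.65797257e+01,  6.79319054e-01, -4.35625935e+01,
        1.89924060e-02,  4.88179634e-03,  3.72969657e-05]), 'tcp_pos': array([0.28059889, 0.55813134, 0.23070994]), 'tool_rot': array([[-4.09188282e-04, -8.93450113e-01,  4.49162251e-01],
       [-1.04492352e-03,  4.49162426e-01,  8.93449508e-01],
       [-9.99999370e-01, -1.03751133e-04, -1.11737904e-03]]), 'ft_force': array([-0.26762817, -0.01223131, -0.17577688]), 'ft_torque': array([ 0.01503688,  0.01444817, -0.03993023]), 'grip_width': 0.08542443606320636}
```

View pics/scene0.png

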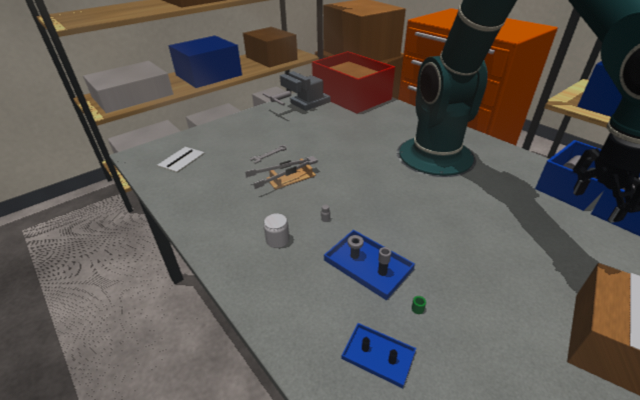

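View pics/top0.png

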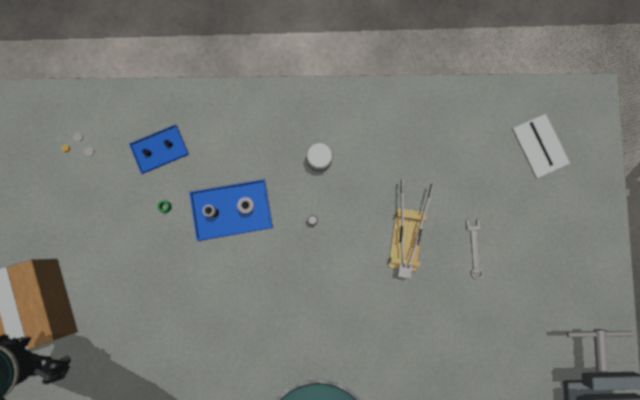

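```bash
python3 - <<'E'
from h import *
a=load('top0')['color']; b=load('scene0')['color']
c=[cv2.resize(a[170:250,180:280],(500,400),interpolation=2),cv2.resize(a[170:290,370:450],(266,400),interpolation=2)]
cv2.imwrite('pics/c1.png',np.hstack(c))
c=[cv2.resize(b[225:305,315:425],(440,320),interpolation=2),cv2.resize(b[140:200,240:330],(360,240),interpolation=2)]
c[1]=np.vstack([c[1],np.zeros((80,360,3),np.uint8)])
cv2.imwrite('pics/c2.png',np.hstack(c))
E
```

```text
(no output)
```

View pics/c1.png

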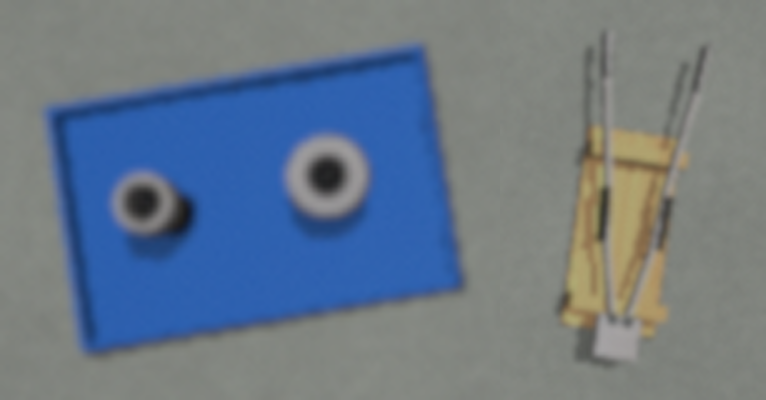

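View pics/c2.png

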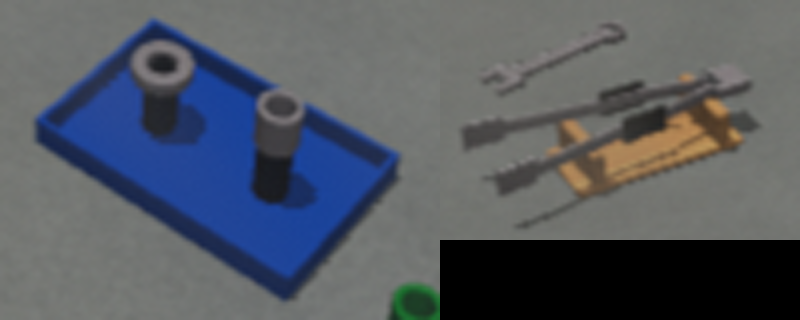

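```bash
python3 - <<'E'
from h import *
for tag,box in(('top0',(380,210,440,270)),('scene0',(240,140,330,200))):
    s=load(tag);a=s['color'].astype(int);x0,y0,x1,y1=box
    r=a[y0:y1,x0:x1];m=((r.max(2)<60)).astype(np.uint8)
    n,l,st,c=cv2.connectedComponentsWithStats(m)
    for i in range(1,n):
        if st[i,4]>5: print(tag,st[i],c[i]+[x0,y0])
s=load('top0');a=s['color'].astype(int)
hsv=cv2.cvtColor(s['color'],cv2.COLOR_BGR2HSV)
m=cv2.inRange(hsv,(105,140,60),(125,255,255))
cs,_=cv2.findContours(m,0,2)
for c in cs:
    if cv2.contourArea(c)>500:
        r=cv2.minAreaRect(c);P=np.array([onz(s,*p,0.022)[:2] for p in cv2.boxPoints(r)])
        print(r[0],P.round(4).tolist(),P.mean(0),[np.linalg.norm(P[i]-P[(i+1)%4]) for i in range(2)])
P=lambda x,y,z:onz(s,(x+.5)/5-.5+180,(y+.5)/5-.5+170,z).round(4)
print('tray',[P(*p,.022) for p in((50,106),(423,46),(463,287),(88,352))])
print('bush top',P(144.5,204,.082),'bearing',P(327,176,.062))
Q=lambda x,y,z:onz(s,(x-500+.5)/3.325-.5+370,(y+.5)/3.333-.5+170,z).round(4)
for n,p in dict(lg=(604,213),rg=(667,222),lt=(604,32),rt=(707,45),lb=(605,80),rb=(697,92),piv=(617,340)).items(): print(n,Q(*p,.057))
print('tin',onz(s,319,155,.075),'socket',onz(s,312,220,.05))
print('small',)
E
```

```text
scene0 [41 21  9  3 11] [285.18181818 162.18181818]
scene0 [46 27 11  8 51] [290.80392157 170.31372549]
(230.2432403564453, 209.45947265625) [[0.6339, 0.3285], [0.6643, 0.1323], [0.5375, 0.1121], [0.508, 0.3066]] [0.58590837 0.21988432] [np.float64(0.19854898435027393), np.float64(0.1284597241413654)]
(158.44378662109375, 148.56509399414062) [[0.764, 0.4858], [0.8142, 0.3658], [0.7354, 0.3329], [0.6859, 0.4525]] [0.74986536 0.40924631] [np.float64(0.13010048755385759), np.float64(0.08538248056791871)]
tray [array([0.6362, 0.3264, 0.022 ]), array([0.6654, 0.131 , 0.022 ]), array([0.538 , 0.1108, 0.022 ]), array([0.5072, 0.3055, 0.022 ])]
bush top [0.579  0.2636 0.082 ] bearing [0.5936 0.1759 0.062 ]
lg [ 0.5148 -0.2196  0.057 ]
rg [ 0.5072 -0.2679  0.057 ]
lt [ 0.6544 -0.224   0.057 ]
rt [ 0.6432 -0.3038  0.057 ]
lb [ 0.6171 -0.2236  0.057 ]
rb [ 0.6068 -0.2947  0.057 ]
piv [ 0.4184 -0.2266  0.057 ]
tin [ 0.71679927 -0.01363504  0.075     ] socket [0.55315342 0.00649712 0.05      ]
small
```

carry_out([
  [[0, 0, 0, -9, 0, 0, 100], [0, 0, 0, -9, 0, 0, 100], [0, -2.2, -4.8, 0, 0, 0, 100], [0, -2.2, -4.8, 0, 0, 0, 100], [0, -2.2, -4.8, 0, 0, 0, 100], [0, -2.2, -4.8, 0, 0, 0, 100], [0, -2.2, -4.8, 0, 0, 0, 100], [0, -2.2, -4.8, 0, 0, 0, 100], [0, -2.2, -4.8, 0, 0, 0, 100], [0, -2.2, -4.8, 0, 0, 0, 100], [0, -2.2, -4.8, 0, 0, 0, 100], [0, 0, 0, 0, 0, 0, 100]],
])

```text
time: 1.6
tcp_pos: [0.4176, 0.0868, 0.2289]
tool_rot: [[-0.003, -0.99, 0.141], [-0.004, 0.141, 0.99], [-1.0, 0.003, -0.004]]
ft_force: [-0.4, 0.7, 0.4]
grip_width: 0.0855
```

```bash
cat >> h.py <<'E'
def go(tx,ty,tz,yaw):
    # yaw: desired tongs x heading (deg); tool z = tongs y, tool x down
    o=get_obs();R=o['tool_rot'];c,s=np.cos(np.radians(yaw)),np.sin(np.radians(yaw))
    T=np.array([[0,-c,-s],[0,-s,c],[-1,0,0.]])
    d=R.T@(np.array([tx,ty,tz])-o['tcp_pos'])*100
    w=cv2.Rodrigues(R.T@T)[0].ravel()*180/np.pi
    print('t',o['time'],'tcp',o['tcp_pos'].round(4),'yaw',np.degrees(np.arctan2(R[1,2],R[0,2]))-90,'w',o['grip_width'].round(4),'F',o['ft_force'].round(2))
    print('shift now cm',d.round(2),'turn',w.round(2),'shift after turn',(T.T@(np.array([tx,ty,tz])-o['tcp_pos'])*100).round(2))
E
python3 - <<'E'
from h import *
go(.51,-.2435,.16,-8.6)
s=load('scene0')
c,sn=np.cos(np.radians(-8.6)),np.sin(np.radians(-8.6))
for y in(.023,-.023): print(proj(s,[.51-sn*y,-.2435+c*y,.045]))
E
```

```text
Traceback (most recent call last):
  File "h.py", line 21, in go
    print('t',o['time'],'tcp',o['tcp_pos'].round(4),'yaw',np.degrees(np.arctan2(R[1,2],R[0,2]))-90,'w',o['grip_width'].round(4),'F',o['ft_force'].round(2))
                                                                                                       ^^^^^^^^^^^^^^^^^^^^^
AttributeError: 'float' object has no attribute 'round'
```

```bash
sed -i "s/o\['grip_width'\].round(4)/round(o['grip_width'],4)/" h.py
python3 - <<'E'
from h import *
go(.51,-.2435,.16,-8.6)
s=load('scene0')
c,sn=np.cos(np.radians(-8.6)),np.sin(np.radians(-8.6))
for y in(.023,-.023): print(proj(s,[.51-sn*y,-.2435+c*y,.045]))
E
```

```text
t 1.6 tcp [0.4176 0.0868 0.2289] yaw -8.085062992840776 w 0.0855 F [-0.37  0.73  0.43]
shift now cm [  6.98 -13.82 -31.37] turn [ 0.51 -0.24 -0.15] shift after turn [  6.89 -14.08 -31.28]
(np.float64(291.5805212130057), np.float64(170.64821708760303))
(np.float64(285.4677724145363), np.float64(164.4714268108296))
```

carry_out([
  [[0.9, -1.8, -4.0, 0.5, -0.2, -0.1, 100], [0.9, -1.8, -4.0, 0, 0, 0, 100], [0.9, -1.8, -4.0, 0, 0, 0, 100], [0.9, -1.8, -4.0, 0, 0, 0, 100], [0.9, -1.8, -4.0, 0, 0, 0, 100], [0.9, -1.8, -4.0, 0, 0, 0, 100], [0.9, -1.8, -4.0, 0, 0, 0, 100], [0.6, -1.4, -3.2, 0, 0, 0, 100], [0, 0, 0, 0, 0, 0, 100]],
])

```text
time: 2.72
tcp_pos: [0.5142, -0.2467, 0.1558]
tool_rot: [[-0.002, -0.99, 0.141], [0.002, 0.141, 0.99], [-1.0, 0.003, 0.001]]
ft_force: [-0.5, -0.0, 0.5]
grip_width: 0.0855
```

```bash
python3 - <<'E'
from h import *
go(.51,-.2435,.08,-8.6)
s=snap('scene','scene1');t=snap('top','top1')
c=[cv2.resize(s['color'][80:210,220:350],(400,400),interpolation=2),cv2.resize(t['color'][170:290,360:480],(400,400),interpolation=2)]
cv2.imwrite('pics/d1.png',np.hstack(c))
E
```

```text
t 2.725 tcp [ 0.5142 -0.2467  0.1558] yaw -8.090378934432493 w 0.0855 F [-0.48 -0.03  0.55]
shift now cm [7.58 0.44 0.25] turn [ 0.51  0.08 -0.15] shift after turn [7.58 0.46 0.25]
```

View pics/d1.png

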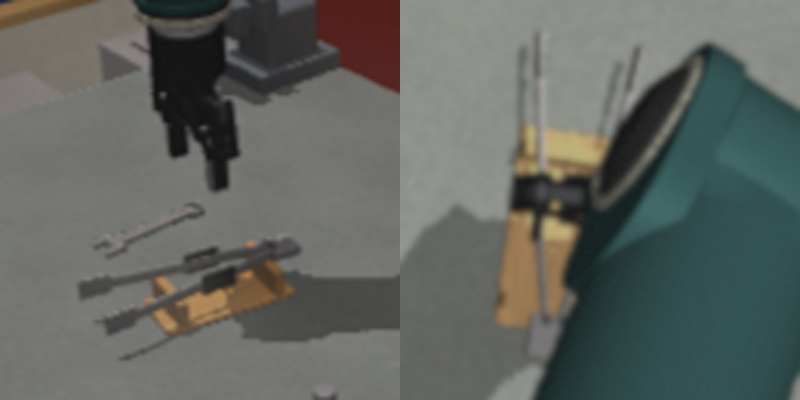

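carry_out([
  [[2.0, 0.4, 0.25, 0.5, 0, 0, 100], [2.5, 0, 0, 0, 0, 0, 100], [2.5, 0, 0, 0, 0, 0, 100], [0.6, 0, 0, 0, 0, 0, 100], [0, 0, 0, 0, 0, 0, 100]],
])

```text
time: 3.45
tcp_pos: [0.5124, -0.234, 0.0801]
tool_rot: [[0.001, -0.99, 0.139], [0.005, 0.139, 0.99], [-1.0, -0.0, 0.006]]
ft_force: [-0.2, -0.3, 0.6]
grip_width: 0.0857
```

```bash
python3 - <<'E'
from h import *
go(.51,-.2435,.023,-8.6)
s=snap('scene','scene2')
cv2.imwrite('pics/d2.png',cv2.resize(s['color'][100:200,230:350],(720,600),interpolation=2))
E
```

```text
t 3.45 tcp [ 0.5124 -0.234   0.0801] yaw -8.01831229066454 w 0.0857 F [-0.15 -0.31  0.62]
shift now cm [ 5.71  0.11 -1.01] turn [0.58 0.32 0.  ] shift after turn [ 5.71  0.1  -0.97]
```

View pics/d2.png

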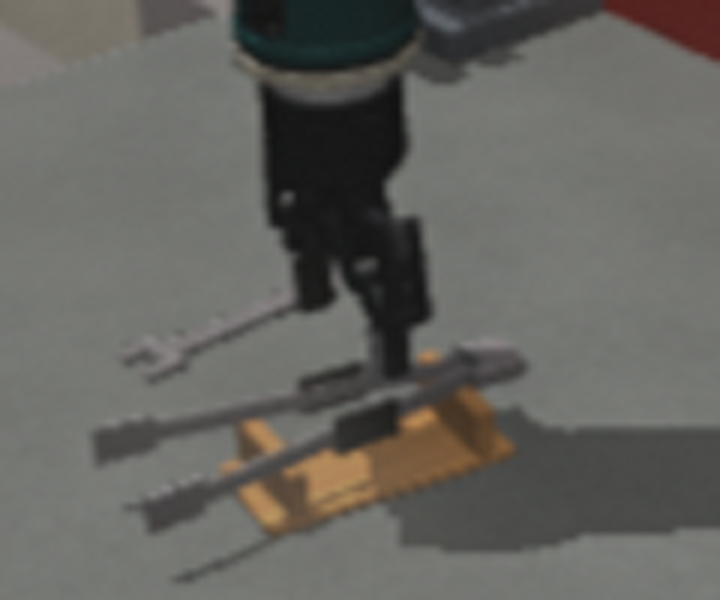

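carry_out([
  [[0, 0.1, -1.0, 0.5, 0.3, 0, 100], [0, 0, 0, 0, 0, 0, 100]],
])

```text
time: 3.75
tcp_pos: [0.5107, -0.2448, 0.0819]
tool_rot: [[0.003, -0.989, 0.149], [-0.001, 0.149, 0.989], [-1.0, -0.003, -0.0]]
ft_force: [-0.5, 0.3, 0.2]
grip_width: 0.0853
```

```bash
python3 - <<'E'
from h import *
go(.51,-.2435,.023,-8.6)
E
```

```text
t 3.75 tcp [ 0.5107 -0.2448  0.0819] yaw -8.555322160916376 w 0.0853 F [-0.54  0.35  0.22]
shift now cm [5.89 0.1  0.12] turn [ 0.04 -0.03  0.15] shift after turn [5.89 0.09 0.12]
```

carry_out([
  [[1.0, 0.1, 0.1, 0, 0, 0, 100], [1.0, 0, 0, 0, 0, 0, 100], [0, 0, 0, 0, 0, 0, 100]],
])

```text
time: 4.12
tcp_pos: [0.5098, -0.2435, 0.0606]
tool_rot: [[0.003, -0.989, 0.149], [-0.001, 0.149, 0.989], [-1.0, -0.003, -0.0]]
ft_force: [-0.8, -0.2, 0.2]
grip_width: 0.0858
```

```bash
python3 - <<'E'
from h import *
go(.51,-.2435,.023,-8.6)
E
```

```text
t 4.125 tcp [ 0.5098 -0.2435  0.0606] yaw -8.56081584101345 w 0.0858 F [-0.77 -0.16  0.18]
shift now cm [ 3.76 -0.01  0.01] turn [ 0.04 -0.02  0.16] shift after turn [ 3.76 -0.02  0.01]
```

carry_out([
  [[1.0, 0, 0, 0, 0, 0, 100], [1.0, 0, 0, 0, 0, 0, 100], [1.0, 0, 0, 0, 0, 0, 100], [0.7, 0, 0, 0, 0, 0, 100], [0, 0, 0, 0, 0, 0, 80], [0, 0, 0, 0, 0, 0, 70]],
])

```text
time: 4.88
tcp_pos: [0.5097, -0.2435, 0.0204]
tool_rot: [[0.002, -0.989, 0.149], [-0.0, 0.149, 0.989], [-1.0, -0.002, -0.0]]
ft_force: [-0.4, -0.5, 0.2]
grip_width: 0.0597
```

```bash
python3 - <<'E'
from h import *
go(.51,-.2435,.023,-8.6)
s=snap('scene','scene3')
cv2.imwrite('pics/d3.png',cv2.resize(s['color'][100:200,230:350],(720,600),interpolation=2))
E
```

```text
t 4.875 tcp [ 0.5097 -0.2435  0.0204] yaw -8.558118468245468 w 0.0597 F [-0.42 -0.55  0.17]
shift now cm [-0.26 -0.03  0.  ] turn [ 0.04 -0.01  0.11] shift after turn [-0.26 -0.03  0.  ]
```

View pics/d3.png

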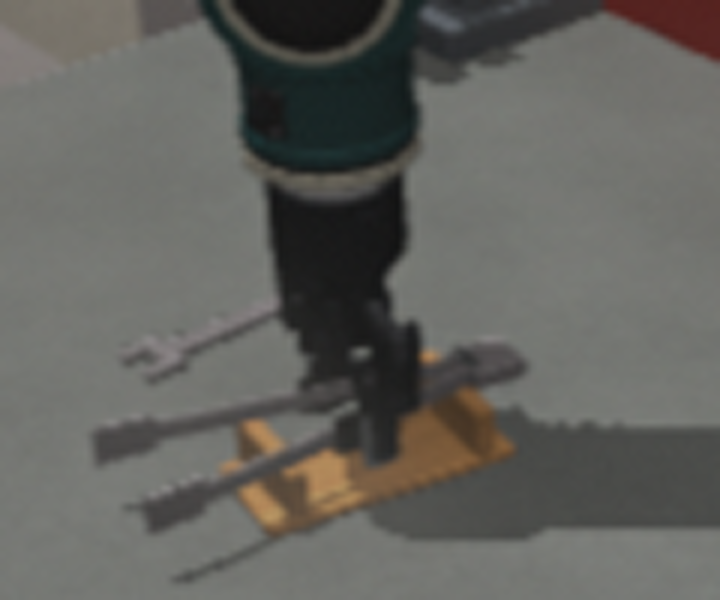

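```bash
python3 - <<'E'
from h import *
s=load('scene0')
c,sn=np.cos(np.radians(-8.6)),np.sin(np.radians(-8.6))
W=lambda x,y,z:np.round(proj(s,[.51+c*x-sn*y,-.2435+sn*x+c*y,z]),1)
print('near grip corners',[W(x,.025,z) for x in(-.021,.021) for z in (.033,.057)])
print('far grip corners',[W(x,-.025,z) for x in(-.021,.021) for z in (.033,.057)])
print('jaw tip', [W(.143,y,z) for y in(.0395,-.0395) for z in (.033,.057)])
print('rear',[W(-.097,y,.045) for y in(.012,-.012)])
cv2.imwrite('pics/d4.png',cv2.resize(s['color'][140:200,240:330],(800,533),interpolation=0))
E
```

```text
near grip corners [array([297.4, 172. ]), array([297.1, 166.2]), array([286.6, 175.7]), array([286.1, 169.9])]
far grip corners [array([290.7, 165.3]), array([290.3, 159.6]), array([280.1, 168.9]), array([279.6, 163.1])]
jaw tip [array([255.4, 189.3]), array([254.5, 183.4]), array([246.2, 177.6]), array([245.2, 171.8])]
rear [array([314.3, 160.9]), array([310.9, 157.9])]
```

View pics/d4.png

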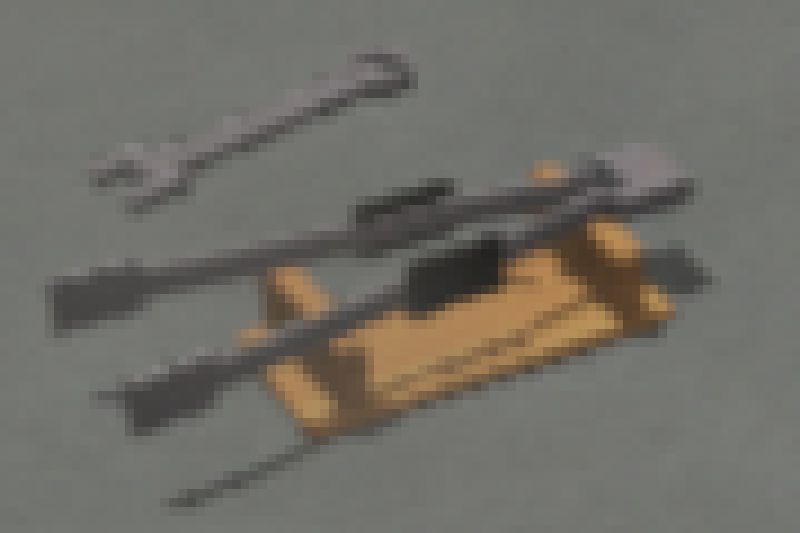

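carry_out([
  [[0, -0.2, 0, 0, 0, 0, 68], [0, 0, 0, 0, 0, 0, 60], [0, 0, 0, 0, 0, 0, 56], [0, 0, 0, 0, 0, 0, 52], [0, 0, 0, 0, 0, 0, 52], [0, 0, 0, 0, 0, 0, 52]],
])

```text
time: 5.68
tcp_pos: [0.513, -0.2445, 0.0222]
tool_rot: [[0.005, -0.989, 0.149], [-0.002, 0.149, 0.989], [-1.0, -0.005, -0.001]]
ft_force: [-0.1, -0.5, 0.5]
grip_width: 0.0444
```

```bash
python3 - <<'E'
from h import *
go(.512,-.2438,.08,-8.6)
s=snap('scene','scene5')
cv2.imwrite('pics/d5.png',cv2.resize(s['color'][100:200,230:350],(720,600),interpolation=2))
E
```

```text
t 5.675 tcp [ 0.513  -0.2445  0.0222] yaw -8.566713978228847 w 0.0444 F [-0.09 -0.53  0.46]
shift now cm [-5.78  0.08  0.05] turn [ 0.03 -0.05  0.29] shift after turn [-5.78  0.11  0.05]
```

View pics/d5.png

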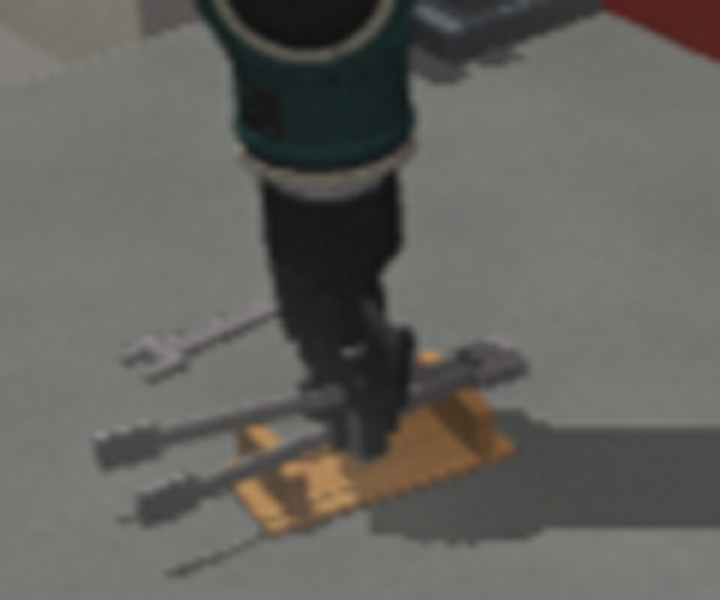

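carry_out([
  [[-0.5, 0, 0, 0, 0, 0, 51], [-1.0, 0, 0, 0, 0, 0, 51], [-1.5, 0, 0, 0, 0, 0, 51], [-2.0, 0, 0, 0, 0, 0, 51], [-2.0, 0, 0, 0, 0, 0, 51], [-2.0, 0, 0, 0, 0, 0, 51], [-1.0, 0, 0, 0, 0, 0, 51], [0, 0, 0, 0, 0, 0, 51], [0, 0, 0, 0, 0, 0, 51]],
])

```text
time: 6.85
tcp_pos: [0.5124, -0.2442, 0.13]
tool_rot: [[0.007, -0.989, 0.149], [-0.002, 0.149, 0.989], [-1.0, -0.007, -0.001]]
ft_force: [-0.3, 0.9, -1.1]
grip_width: 0.0438
```

```bash
python3 - <<'E'
from h import *
go(.4555,.2442,.16,8.9)
s=snap('scene','scene6')
cv2.imwrite('pics/d6.png',cv2.resize(s['color'][80:200,210:354],(720,600),interpolation=2))
E
```

```text
t 6.85 tcp [ 0.5124 -0.2442  0.13  ] yaw -8.58146468424762 w 0.0438 F [-0.33  0.94 -1.08]
shift now cm [-3.12 12.89 47.44] turn [-17.48  -0.1    0.38] shift after turn [-3.   -1.93 49.13]
```

View pics/d6.png

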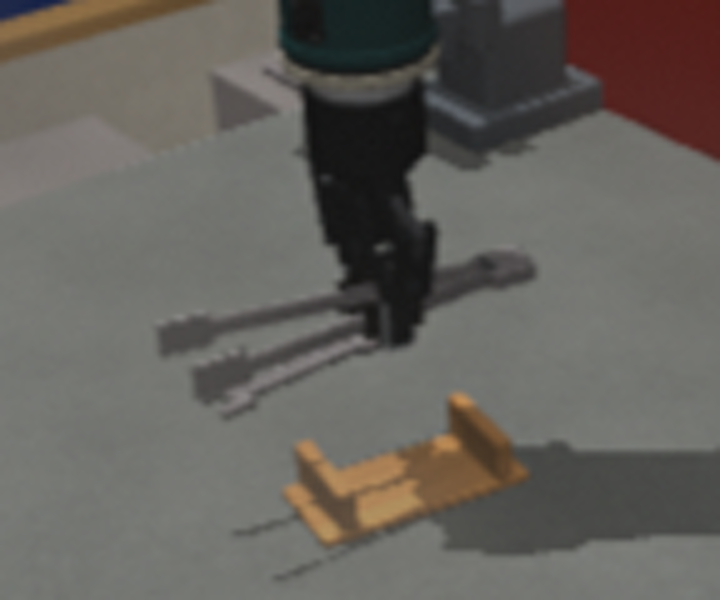

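carry_out([
  [[-1.0, 0, 0.5, -3, 0, 0, 51], [-1.5, 0, 1.0, -3, 0, 0, 51], [-1.5, 0, 1.5, -3, 0, 0, 51], [-1.5, 0, 2.0, -3, 0, 0, 51], [-1.5, 0, 2.5, -3, 0, 0, 51], [0, 0, 3.0, -2.5, 0, 0, 51], [0, 0, 3.0, 0, 0, 0, 51], [0, 0, 3.0, 0, 0, 0, 51], [0, 0, 3.0, 0, 0, 0, 51], [0, 0, 2.0, 0, 0, 0, 51], [0, 0, 1.0, 0, 0, 0, 51], [0, 0, 0, 0, 0, 0, 51]],
])

```text
time: 8.4
tcp_pos: [0.4843, -0.0034, 0.2106]
tool_rot: [[0.013, -0.98, -0.196], [-0.0, -0.196, 0.981], [-1.0, -0.012, -0.003]]
ft_force: [-0.5, -1.4, -1.8]
grip_width: 0.0438
```

```bash
python3 - <<'E'
from h import *
go(.4555,.2442,.18,8.9)
E
```

```text
t 8.4 tcp [ 0.4843 -0.0034  0.2106] yaw 11.320691549332537 w 0.0438 F [-0.47 -1.36 -1.79]
shift now cm [ 3.01 -2.   24.85] turn [ 2.42 -0.14  0.71] shift after turn [ 3.06 -0.98 24.91]
```

carry_out([
  [[0, 0, 1.0, 1, 0, 0.4, 51], [0, 0, 2.0, 1, 0, 0.2, 51], [0, 0, 3.0, 0.4, 0, 0, 51], [0, 0, 3.0, 0, 0, 0, 51], [0, 0, 3.0, 0, 0, 0, 51], [0, 0, 3.0, 0, 0, 0, 51], [0, 0, 3.0, 0, 0, 0, 51], [0, 0, 2.0, 0, 0, 0, 51], [0, 0, 1.0, 0, 0, 0, 51], [0, 0, 0, 0, 0, 0, 51]],
])

```text
time: 9.65
tcp_pos: [0.4533, 0.2024, 0.2116]
tool_rot: [[0.005, -0.989, -0.147], [-0.005, -0.147, 0.989], [-1.0, -0.004, -0.006]]
ft_force: [0.9, -0.2, -1.2]
grip_width: 0.0437
```

```bash
python3 - <<'E'
from h import *
go(.4555,.2442,.18,8.9)
s=snap('scene','scene7');t=snap('top','top7')
c=[cv2.resize(s['color'][160:310,300:450],(400,400),interpolation=2),cv2.resize(t['color'][170:270,180:280],(400,400),interpolation=2)]
cv2.imwrite('pics/d7.png',np.hstack(c))
E
```

```text
t 9.65 tcp [0.4533 0.2024 0.2116] yaw 8.438789325286194 w 0.0437 F [ 0.87 -0.23 -1.19]
shift now cm [ 3.14 -0.82  4.12] turn [-0.46 -0.32  0.22] shift after turn [ 3.16 -0.86  4.1 ]
```

View pics/d7.png

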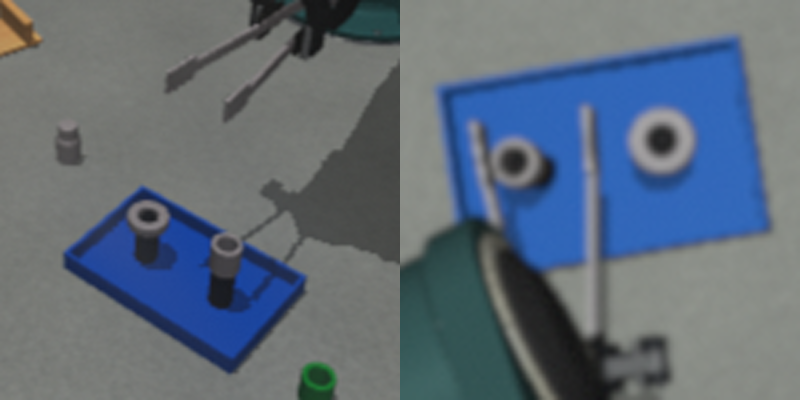

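```bash
python3 - <<'E'
from h import *
t=load('top7')
Q=lambda x,y,z:onz(t,(x-400+.5)/4-.5+180,(y+.5)/4-.5+170,z)
a,b=Q(474,122,.247),Q(587,107,.247)
m=(a+b)/2; o=np.array([.4533,.2024]);print(a,b,np.linalg.norm(a-b),m[:2]-o,np.degrees(np.arctan2(*(m[:2]-o)[::-1])),np.linalg.norm(m[:2]-o))
s=load('scene7')
for y in(.0295,-.0295):
  for h in(.223,.247):
    yw=np.radians(8.44);x=.143
    print(np.round((np.array(proj(s,[.4533+np.cos(yw)*x-np.sin(yw)*y,.2024+np.sin(yw)*x+np.cos(yw)*y,h]))-[300,160])*8/3,1))
E
```

```text
[0.58789695 0.24969993 0.247     ] [0.59514547 0.189382   0.247     ] 0.06075190970494179 [0.13822121 0.01714096] 7.069221658724725 0.1392799900152582
[224.7 123.1]
[227.3 100.6]
[167.9  95.1]
[169.4  73. ]
```

carry_out([
  [[0.5, -0.3, 1.2, -0.5, -0.3, 0.2, 51], [1.5, -0.3, 1.6, 0, 0, 0, 51], [2.0, -0.2, 1.0, 0, 0, 0, 51], [2.0, 0, 0.5, 0, 0, 0, 51], [2.0, 0, 0, 0, 0, 0, 51], [1.5, 0, 0, 0, 0, 0, 51], [0.5, 0, 0, 0, 0, 0, 51], [0, 0, 0, 0, 0, 0, 51]],
])

```text
time: 10.75
tcp_pos: [0.4543, 0.2502, 0.1033]
tool_rot: [[-0.002, -0.988, -0.155], [-0.001, -0.155, 0.988], [-1.0, 0.002, -0.0]]
ft_force: [0.7, 0.3, -1.4]
grip_width: 0.0437
```

```bash
python3 - <<'E'
from h import *
go(.4555,.2442,.11,8.9)
s=snap('scene','scene8');t=snap('top','top8')
c=[cv2.resize(s['color'][180:300,320:440],(400,400),interpolation=2),cv2.resize(t['color'][170:270,180:280],(400,400),interpolation=2)]
cv2.imwrite('pics/d8.png',np.hstack(c))
E
```

```text
t 10.75 tcp [0.4543 0.2502 0.1033] yaw 8.917734667253313 w 0.0437 F [ 0.69  0.25 -1.4 ]
shift now cm [-0.67 -0.03 -0.61] turn [ 0.02 -0.02 -0.13] shift after turn [-0.67 -0.03 -0.61]
```

View pics/d8.png

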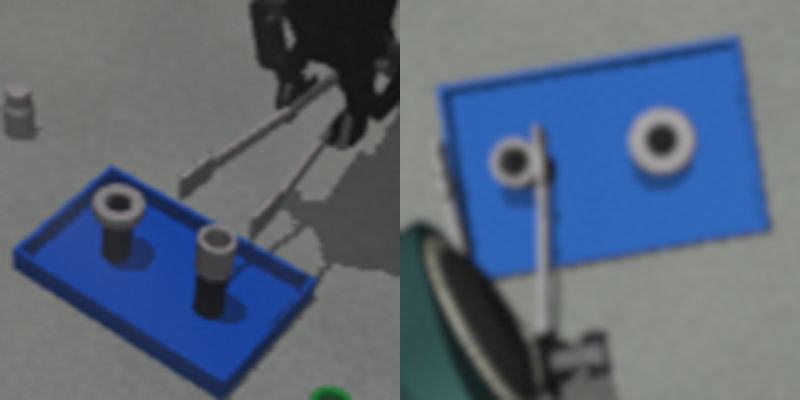

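carry_out([
  [[0, 0, -0.6, 0, 0, 0, 51], [0, 0, 0, 0, 0, 0, 51], [0, 0, 0, 0, 0, 0, 51]],
])

```text
time: 11.22
tcp_pos: [0.4562, 0.244, 0.1052]
tool_rot: [[0.001, -0.988, -0.154], [0.001, -0.154, 0.988], [-1.0, -0.001, 0.001]]
ft_force: [1.1, -0.1, -1.6]
grip_width: 0.0437
```

```bash
python3 - <<'E'
from h import *
t=load('top8')
Q=lambda x,y,z:onz(t,(x-400+.5)/4-.5+180,(y+.5)/4-.5+170,z)
a,b=Q(442,143,.138),Q(540,125,.138)
m=(a+b)/2; o=np.array([.4543,.2502]);print(a,b,np.linalg.norm(a-b),m[:2]-o,np.degrees(np.arctan2(*(m[:2]-o)[::-1])),np.linalg.norm(m[:2]-o))
go(.4555,.2442,.11,8.9)
s=snap('scene','scene9');t=snap('top','top9')
c=[cv2.resize(s['color'][180:300,320:440],(400,400),interpolation=2),cv2.resize(t['color'][190:240,180:230],(400,400),interpolation=2)]
cv2.imwrite('pics/d9.png',np.hstack(c))
o=get_obs()['tcp_pos']
for y in(.0295,-.0295):
  for h in(.011,.035):
    yw=np.radians(8.9);x=.143
    X=[o[0]+np.cos(yw)*x-np.sin(yw)*y,o[1]+np.sin(yw)*x+np.cos(yw)*y,o[2]+h]
    print(np.round((np.array(proj(s,X))-[320,180])*10/3,1),np.round((np.array(proj(t,X))-[180,190])*8,1)+[400,0])
E
```

```text
[0.58699786 0.2947686  0.138     ] [0.59690726 0.23697198 0.138     ] 0.05863996863210116 [0.13765256 0.01567029] 6.494559807660737 0.1385416368900559
t 11.225 tcp [0.4562 0.244  0.1052] yaw 8.87923961714668 w 0.0437 F [ 1.06 -0.05 -1.58]
shift now cm [-0.48  0.07  0.04] turn [-0.02  0.06  0.04] shift after turn [-0.48  0.07  0.04]
[243.3 235.1] [498.2 110. ]
[246.9 210.9] [477.6 102.5]
[173.9 196.8] [692.   77.3]
[176.3 172.8] [675.6  69.1]
```

View pics/d9.png

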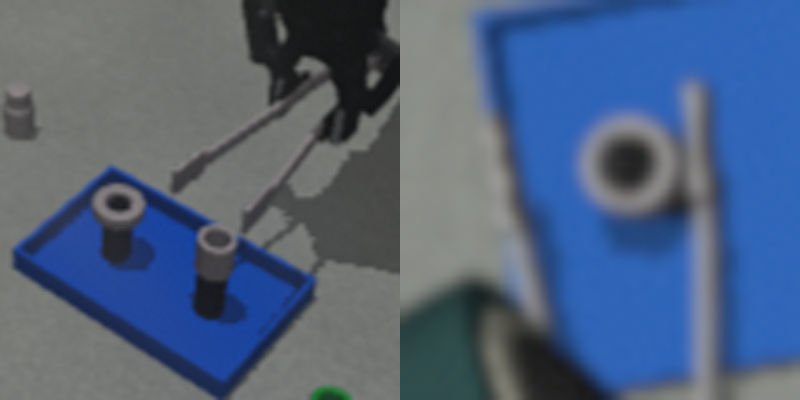

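carry_out([
  [[0, -0.3, 0, -1.8, 0, 0, 51], [0.5, 0, 0, 0, 0, 0, 51], [0, 0, 0, 0, 0, 0, 51]],
])

```text
time: 11.7
tcp_pos: [0.4593, 0.2446, 0.0997]
tool_rot: [[0.0, -0.982, -0.188], [0.001, -0.188, 0.982], [-1.0, -0.0, 0.001]]
ft_force: [-0.4, -0.4, -1.6]
grip_width: 0.0435
```

```bash
cat > look.py <<'E'
import sys
from h import *
n=sys.argv[1]
go(.4590,.2444,.043,10.7)
s=snap('scene','scene'+n);t=snap('top','top'+n)
c=[cv2.resize(s['color'][200:280,350:430],(400,400),interpolation=2),cv2.resize(t['color'][190:240,180:230],(400,400),interpolation=2)]
cv2.imwrite(f'pics/d{n}.png',np.hstack(c))
E
python3 look.py 10
```

```text
t 11.7 tcp [0.4593 0.2446 0.0997] yaw 10.8366890477608 w 0.0435 F [-0.41 -0.37 -1.65]
shift now cm [ 5.67  0.04 -0.02] turn [0.14 0.05 0.03] shift after turn [ 5.67  0.04 -0.02]
```

View pics/d10.png

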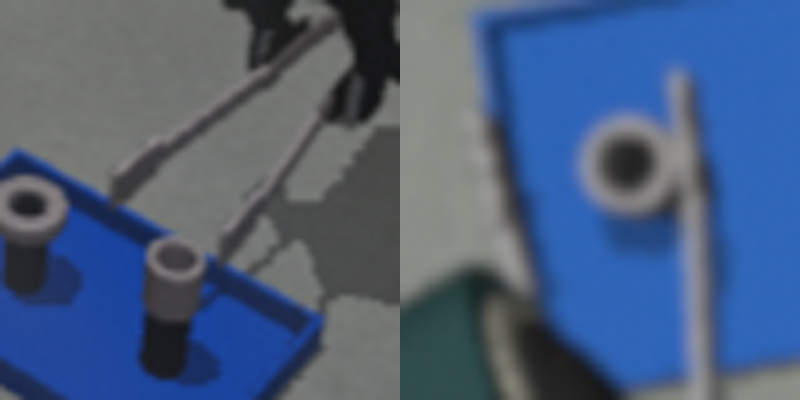

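```bash
python3 - <<'E'
from h import *
t=load('top10')
Q=lambda x,y,z:onz(t,(x-400+.5)/8-.5+180,(y+.5)/8-.5+190,z)
a,b=Q(483,115,.134),Q(680,72,.134);m=(a+b)/2
d=np.array([a[1]-b[1],-(a[0]-b[0])]);d/=np.linalg.norm(d)
print(a,b,m,np.degrees(np.arctan2(d[1],d[0])),'jaws',m[:2]-.018*d,'bush',Q(628,164,.082))
E
```

```text
[0.59081281 0.29627671 0.134     ] [0.60286017 0.23797264 0.134     ] [0.59683649 0.26712468 0.134     ] 11.674712014817786 jaws [0.57920887 0.26348228] bush [0.57987041 0.26468903 0.082     ]
```

carry_out([
  [[0.8, 0, 0, 0, 0, 0, 51], [0.8, 0, 0, 0, 0, 0, 51], [0.8, 0, 0, 0, 0, 0, 51], [0, 0, 0, 0, 0, 0, 51]],
])

```text
time: 12.3
tcp_pos: [0.4592, 0.2446, 0.0739]
tool_rot: [[0.0, -0.982, -0.188], [0.001, -0.188, 0.982], [-1.0, -0.0, 0.001]]
ft_force: [1.0, -0.8, -0.8]
grip_width: 0.0436
```

```bash
python3 look.py 11
```

```text
t 12.3 tcp [0.4592 0.2446 0.0739] yaw 10.831280823606448 w 0.0436 F [ 0.98 -0.79 -0.77]
shift now cm [ 3.09  0.03 -0.02] turn [0.13 0.04 0.02] shift after turn [ 3.09  0.03 -0.02]
```

View pics/d11.png

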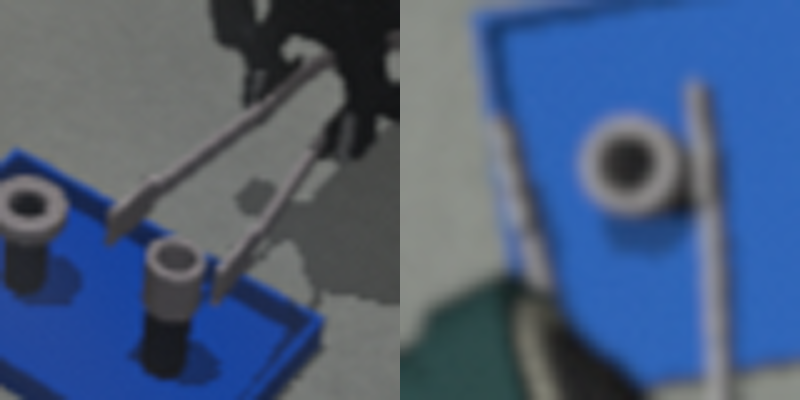

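Jaws straddle the bushing (top crop: jaw tips at 502,120 and 695,85; bushing at 628,164), so I continue down.

carry_out([
  [[0.8, 0, 0, 0, 0, 0, 51], [0.8, 0, 0, 0, 0, 0, 51], [0.8, 0, 0, 0, 0, 0, 51], [0.6, 0, 0, 0, 0, 0, 51], [0, 0, 0, 0, 0, 0, 51], [0, 0, 0, 0, 0, 0, 51]],
])

```text
time: 13.15
tcp_pos: [0.4597, 0.245, 0.0426]
tool_rot: [[0.001, -0.982, -0.188], [0.002, -0.188, 0.982], [-1.0, -0.002, 0.001]]
ft_force: [0.8, 0.2, -1.8]
grip_width: 0.0437
```

```bash
python3 look.py 12
```

```text
t 13.15 tcp [0.4597 0.245  0.0426] yaw 10.833841605266954 w 0.0437 F [ 0.82  0.17 -1.77]
shift now cm [-0.04  0.08 -0.04] turn [0.13 0.07 0.09] shift after turn [-0.04  0.08 -0.04]
```

View pics/d12.png

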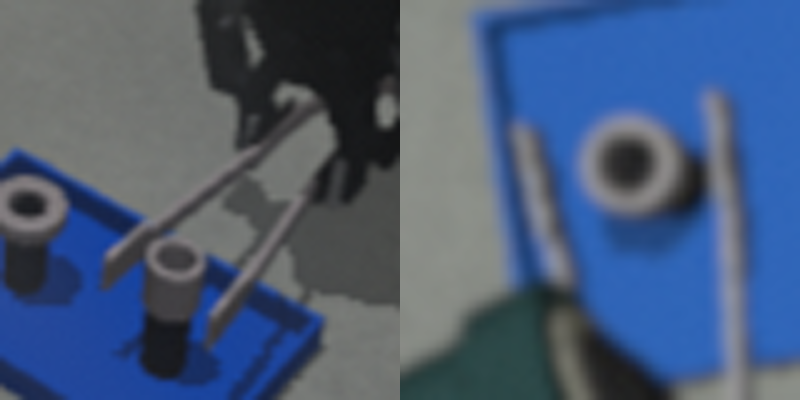

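carry_out([
  [[0, 0, 0, 0, 0, 0, 48], [0, 0, 0, 0, 0, 0, 45], [0, 0, 0, 0, 0, 0, 42], [0, 0, 0, 0, 0, 0, 40], [0, 0, 0, 0, 0, 0, 38], [0, 0, 0, 0, 0, 0, 36], [0, 0, 0, 0, 0, 0, 34], [0, 0, 0, 0, 0, 0, 34]],
])

```text
time: 14.25
tcp_pos: [0.4601, 0.2451, 0.0432]
tool_rot: [[0.002, -0.982, -0.188], [0.002, -0.188, 0.982], [-1.0, -0.003, 0.002]]
ft_force: [-0.4, 0.1, -1.1]
grip_width: 0.0332
```

```bash
python3 look.py 13
```

```text
t 14.25 tcp [0.4601 0.2451 0.0432] yaw 10.82759052518523 w 0.0332 F [-0.42  0.14 -1.07]
shift now cm [ 0.02  0.12 -0.05] turn [0.13 0.09 0.15] shift after turn [ 0.02  0.12 -0.05]
```

View pics/d13.png

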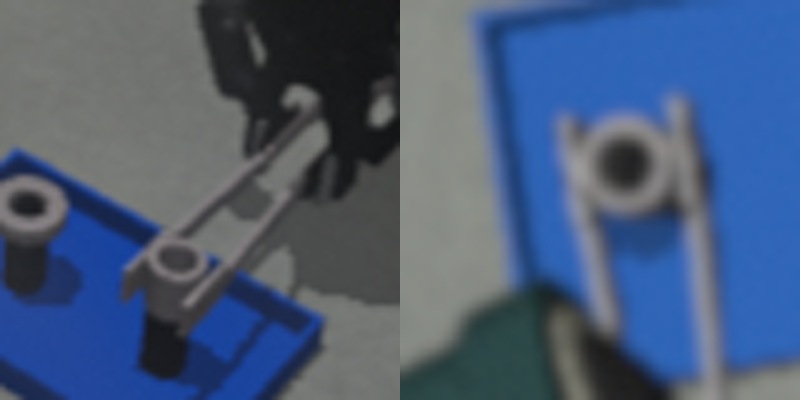

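carry_out([
  [[0, 0, 0, 0, 0, 0, 25], [0, 0, 0, 0, 0, 0, 15], [0, 0, 0, 0, 0, 0, 0], [0, 0, 0, 0, 0, 0, 0], [0, 0, 0, 0, 0, 0, 0]],
])

```text
time: 14.98
tcp_pos: [0.46, 0.2451, 0.0432]
tool_rot: [[0.002, -0.982, -0.188], [0.002, -0.188, 0.982], [-1.0, -0.003, 0.002]]
ft_force: [-0.3, -1.0, -2.4]
grip_width: 0.0332
```

```bash
python3 look.py 14
```

```text
t 14.975 tcp [0.46   0.2451 0.0432] yaw 10.822710287659632 w 0.0332 F [-0.26 -0.98 -2.4 ]
shift now cm [ 0.02  0.11 -0.04] turn [0.12 0.09 0.14] shift after turn [ 0.02  0.11 -0.04]
```

View pics/d14.png

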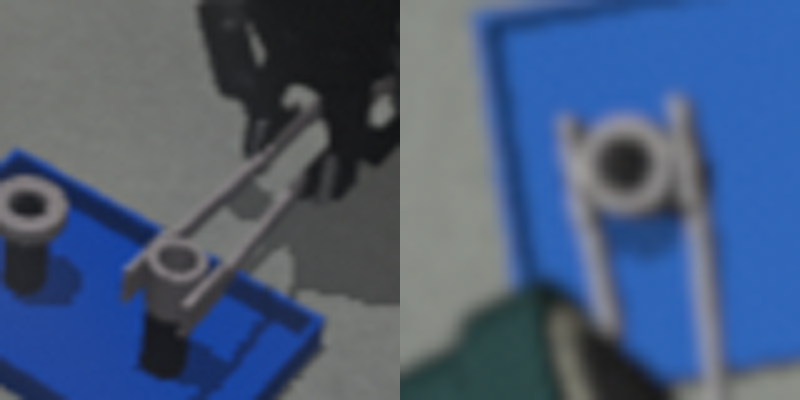

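Bushing firmly clamped (opening held at 33 mm under full grip). Lift about 10 cm.

carry_out([
  [[-0.4, 0, 0, 0, 0, 0, 0], [-0.7, 0, 0, 0, 0, 0, 0], [-1.0, 0, 0, 0, 0, 0, 0], [-1.2, 0, 0, 0, 0, 0, 0], [-1.2, 0, 0, 0, 0, 0, 0], [-1.2, 0, 0, 0, 0, 0, 0], [-1.2, 0, 0, 0, 0, 0, 0], [-1.2, 0, 0, 0, 0, 0, 0], [-1.0, 0, 0, 0, 0, 0, 0], [-0.5, 0, 0, 0, 0, 0, 0], [0, 0, 0, 0, 0, 0, 0], [0, 0, 0, 0, 0, 0, 0]],
])

```text
time: 16.58
tcp_pos: [0.4597, 0.2449, 0.1467]
tool_rot: [[0.003, -0.982, -0.188], [0.003, -0.188, 0.982], [-1.0, -0.003, 0.002]]
ft_force: [-0.8, 0.4, -2.0]
grip_width: 0.0329
```

```bash
python3 look.py 15; python3 - <<'E'
from h import *
s=load('scene15');cv2.imwrite('pics/e15.png',cv2.resize(s['color'][150:300,300:450],(600,600),interpolation=2))
print(get_obs()['joint_vel'].round(2))
E
```

```text
t 16.575 tcp [0.4597 0.2449 0.1467] yaw 10.835859607420687 w 0.0329 F [-0.79  0.41 -2.01]
shift now cm [10.37  0.11 -0.06] turn [0.14 0.12 0.18] shift after turn [10.37  0.08 -0.04]
[-0.11  0.06  0.02 -0.14  0.06  0.08 -0.15]
```

View pics/e15.png

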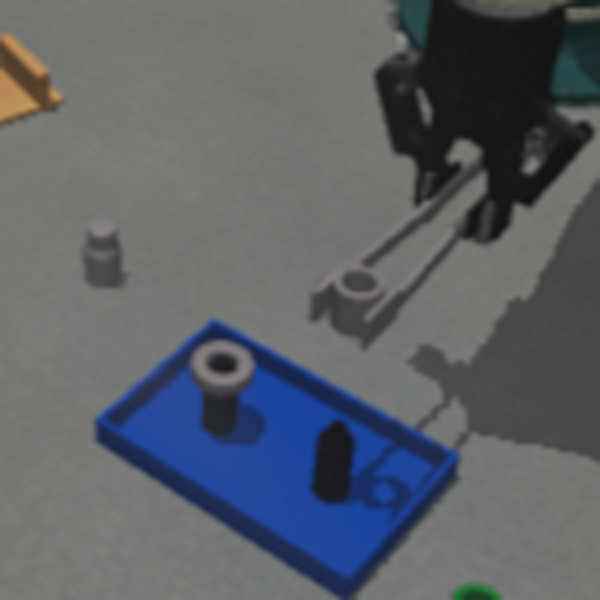

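```bash
python3 - <<'E'
from h import *
s=load('scene15');print((np.array(proj(s,[.58,.264,.185]))-[300,150])*4)
print((np.array(proj(s,[.58,.264,.082]))-[300,150])*4)
print(get_obs()['joint_vel'].round(2)); print(sign_off())
E
```

```text
[358.21158281 277.67434697]
[341.53542321 402.81935167]
[-0.11  0.06  0.02 -0.14  0.06  0.08 -0.15]
the job is handed in; nothing more can be done
None
```

I took the tongs off their rest at about 44 mm over the grips and lowered the open jaws around the bushing on the left peg. I then squeezed to full grip, lifted it 10.3 cm and handed the job in at about 16.6 s. `sign_off()` reported no verdict.

**Last checks:**
- **Grip:** the opening held at 33 mm under full grip force, so the bushing was clamped. That is 1 mm under the 34 mm given for a 30 mm part.
- **Height:** in the last picture the bushing's rim is within about 1 pixel of where it should be for a centre at about 0.168 m. The peg below is empty.
- **Stillness:** the joint speeds were near zero.
- **Bystanders:** the bearing and socket look unmoved in the last picture. I did not re-measure the bearing, tin, socket or spanner at the end.

**Disagreements along the way:**
- **Tongs heading:** the tongs sat about 2° off the tool's heading. That put the jaws about 4 mm to one side, and I corrected it before lowering.
- **Sideways drift:** some moves ended 6 to 10 mm off to the side. I corrected each one before any contact.

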